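Stand the sauce bottle in its caddy and snap its cap on

TASK

Stand the red sauce bottle upright in the free cell of the wooden caddy (the one with the cork mat) and let go of it; then take the yellow cap by its sides and press it straight down over the bottle's white nozzle until it clicks and its lip sits fully down on the bottle's shoulder. Keep pressing firmly after the click, but without ramming it: the job finishes with the fingers still holding the cap and pushing it down, not letting go. Leave the two spice jars in the caddy, the salt shaker and the tomato tin where they stand.

Things in the scene. Friction and masses are not known exactly. Their poses are not given: they have to be found in the camera images.
- caddy: Fixed open wooden caddy, 72 mm (its x) by 206 mm (its y), 50 mm high, walls and floor 5 mm. Three cells in a row along its y, each 62 x 62 mm inside, centres at y = -67, 0, +67 mm. A wire handle sticks out 15 mm from each end. Origin: centre of its underside, z up. Two cells hold spice jars, the free one a cork mat. Fingers have most room across the row (caddy x).
- cork_mat: Round cork mat, 56 mm across and 3 mm thick, fixed on the floor in the centre of the caddy's free cell; this is where the bottle belongs. Origin: centre of its underside (5 mm above the work surface); its top is 3 mm higher.
- bottle: Red round sauce bottle, loose, about 0.22 kg, upright. Body 50 mm wide, 95 mm high to a flat shoulder. On top a rigid white nozzle: neck 13 mm wide, on it a ball 21 mm wide (centre 13.5 mm, top 24 mm above the shoulder). Origin: centre of its underside, z up along its axis. Gripped 76 mm above its base, fingers clear the caddy walls.
- bottle_shoulder (a point): Centre of the bottle's flat shoulder, on its axis 95 mm above its base. The cap's lip rests here when the cap is fully on.
- cap: Yellow snap cap, loose, 85 g, 38 mm wide, 40 mm tall, closed on top, bore 30 mm, stands on its lip. Four sprung lugs inside meet the ball with the lip 18 mm above the shoulder; resistance grows to about 10 N at 14 mm, drops to nothing below 9 mm (click), then the lip lands on the shoulder, a hard stop that bears 14 N and more. Its turn does not matter. Origin: centre of the lip, z up.
- cap_middle (a point): Point on the cap's axis 25 mm above its lip: a good height to grip it by its sides.
- jar_dark: Bystander: spice jar with black lid, 41 mm wide, 105 mm tall, loose in a caddy cell. Origin: centre of its underside.
- jar_brown: Bystander: spice jar with brown lid, 44 mm wide, 96 mm tall, loose in a caddy cell. Origin: centre of its underside.
- mill_6: Bystander: salt shaker with grey top, 44 mm wide, 90 mm tall, loose on the worktop. Origin: centre of its underside.
- food_tin: Bystander: tomato tin, 75 mm wide, 58 mm tall, loose on the worktop. Origin: centre of its underside.
There are look-alikes about, which are no part of the job. There is more than one size of the cork_mat; the job needs the largest.

How it is judged:
By the outcome, as a careful person would: the job done as asked, in the order asked, and still so for the second after the job is handed in, while the arm keeps its last pose, push and grip.
It also fails if it takes over 51 s, if anything falls off the work surface, if the arm or the gripper's body presses on something with over 40 N, if the wrist force passes 120 N, or if a joint passes its speed limit or range.

ROBOT

A 6-joint arm with a two-finger parallel gripper is mounted at the origin on a cart in front of the work surface, level with it; the furniture and walls round the work are solid. World frame = base frame: x ahead of the robot, y to its left, z up, the work surface at z = 0. Lengths are in mm, angles in degrees, forces in N, time in s.
With the tool pointing down it reaches from about 300 to 775 mm from the base axis. Payload 14.6 kg.
Tool frame: the origin (TCP) lies between the finger pads; the fingertips stand 17 mm ahead of it and the grasp point (between the pads) lies 2 mm behind it; z points along the fingers, y is the line along which they close (so a half turn about z gives the same grasp; the last joint's range is limited). The gripper opens to 85 mm and grips with 20 to 120 N. Pads are 22 mm wide; open, the fingers measure 114 mm over their backs; the gripper's body (76 mm by 85 mm) begins 54 mm behind the grasp point. The pads swing forward as they close: fully open they stand 13 mm farther back than shut.
Start: joints at [-67.414, 17.183, 87.147, -0, 75.671, -3.816], TCP at [244.558, -492.627, 248.281] pointing down, gripper open.
Joint ranges: [-173.82, 173.82], [-45.26, 126.66], [13.44, 144.39], [-59.66, 239.66], [0, 175.72], [-146.38, 146.38]. Speed limits (degrees/s): [127.2, 127.2, 147.25, 180, 180, 180].

INTERFACE

Orientations are given as [roll, pitch, yaw] about the fixed x, y, z axes, in that order (R = Rz(yaw) Ry(pitch) Rx(roll)).
In Python, from rig import status, optics, order gives the robot as it stands.
- The arm moves only by the tool jog_arm, never from a script. Its argument "deltas" is a list of rows, each a list of 3 entries, a list of its own where there are three numbers: the shift along the tool's x, y, z in units of 50 mm (1.0 is 50 mm), then the turn about the tool's z in units of 5 degrees (1.0 is 5 degrees), then the gripper's target within -1 to 1 (shut at 1, half-way at 0, fully open at -1). A call has 1 to 8 rows; each row is the pose to reach, as a shift and turn from the pose commanded when the call began, along the tool's axes at that moment; what a row does not reach only later rows make up. A row lasts 1/10 s, in which the tool goes at most 50 mm and 8.59 degrees, less where a joint would pass 70% of its speed; a pose out of reach is approached as far as the arm can. A call with a gripper value outside its range is refused whole. The fingers move at their own pace and stop on an object; "force" is the grip in N (left out, the last holds). Time passes only in rows, so rows that repeat a pose let the fingers close. It gives the time, the measured TCP pose, the force, the opening and the grip force at its end, in the units of the state.
- status.get_state(): the state, without advancing time (a new reading comes with each control period).
- optics.camera(name): name is "side" or "top"; returns the picture (420x560x3 uint8, red, green, blue); there is no depth.
- optics.camera_model(name): a dict with "intrinsics" (3x3 intrinsics, pixels), "k1" (the pictures are not rectified: a ray, as slopes to the right and down, at radius r is drawn at 1 + k1 r^2 times it, then the intrinsics apply), "eye" and "attitude" of the camera in the world. Camera axes: x right, y up, looking along -z (the intrinsics and any distortion apply to the point x, -y, -z); pixel columns grow to the right and rows downward; lengths in mm; the calibration is good to about 2 mm. A picture is of the moment at which its call begins. camera_model takes no time and is no camera call.
- order.job_done(): hands the job in; it is judged then, once.
The state is a dict: "t": time; "joint_positions": joint angles; "joint_vel": joint speeds; "joint_efforts": joint torques, N m; "ee_pos": TCP position; "orientation": TCP orientation; "force": force on the tool from outside, world axes, zero at the start; "wrist_torque": the same for the moment, N m; "finger_gap": finger opening in mm; "grasp_force": force on a finger pad.
Only numpy, scipy, OpenCV 4.12 (cv2) and the standard library are available. Lean on these libraries where they do the work, as an engineer would, in place of code of your own. Each camera call takes 0.05 s, during which the arm holds its last target. There are 200 camera calls.

## Working session

There is one attempt and no reset: what is moved stays moved. The work goes in short steps, Python scripts to look and compute and a tool call to move; the robot and the scene stay as the last step left them, time stands still between calls to the robot, and variables do not carry over. Pictures are saved under pics/ and viewed, at most 10 in all, crops included, and the job is handed in when it is done.

Besides the shell and the picture viewer there is one more tool, called after "Call:" in YAML: its name, and indented under it one key for each argument. jog_arm: Moves the arm, as the interface text tells. Its arguments: {"type":"object","properties":{"deltas":{"type":"array"},"force":{"type":"number"}},"required":["deltas"]}

```bash
mkdir -p pics; ls; python3 - <<'E'
from rig import status, optics
import cv2
for n in("top","side"):
    cv2.imwrite(f"pics/{n}0.png",optics.camera(n)[:,:,::-1]); print(optics.camera_model(n))
print(status.get_state())
E
```

```text
pics
{'intrinsics': array([[493.98022091,   0.        , 268.94900567],
       [  0.        , 493.98022091, 209.38894206],
       [  0.        ,   0.        ,   1.        ]]), 'k1': -0.07018605750060625, 'eye': array([ 381.6862176,    3.9734548, 1318.1578827]), 'attitude': array([ 8.02805387e+00, -7.94733252e-02, -8.92414030e+01])}
{'intrinsics': array([[495.41613089,   0.        , 286.61462851],
       [  0.        , 495.41613089, 220.52382646],
       [  0.        ,   0.        ,   1.        ]]), 'k1': -0.04148925015437293, 'eye': array([-38.1076794 , 943.85724899, 744.5926564 ]), 'attitude': array([  59.29140039,   -1.40933502, -146.37659625])}
{'t': 0.1, 'joint_positions': array([-6.74126511e+01,  1.72116759e+01,  8.71761761e+01, -2.75144445e-04,
        7.56693159e+01, -3.81780676e+00]), 'joint_vel': array([-0.03410636, -0.05652825, -0.14174556, -0.04812025, -0.01175701,
        0.03521979]), 'joint_efforts': array([-3.30037656e-04, -5.44380534e+01, -3.62376630e+01, -1.33827684e-04,
        2.98973275e-03,  1.54966028e-05]), 'ee_pos': array([ 244.50272828, -492.45878955,  247.78959417]), 'orientation': array([-1.79942941e+02, -3.54054389e-03,  2.64052221e+01]), 'force': array([0.16713748, 0.27868349, 0.46343199]), 'wrist_torque': array([-0.01258743, -0.0396567 , -0.01733844]), 'grasp_force': 0.0, 'finger_gap': 85.50305201815846}
```

View pics/top0.png

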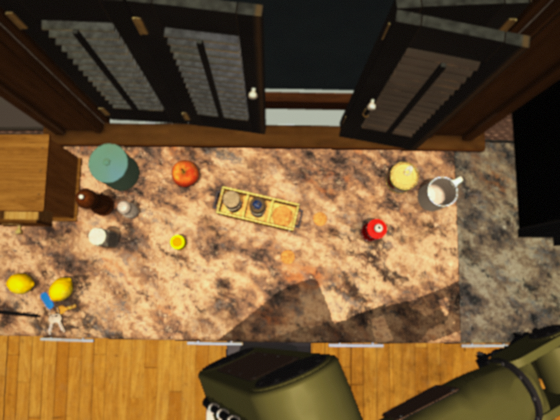

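View pics/side0.png

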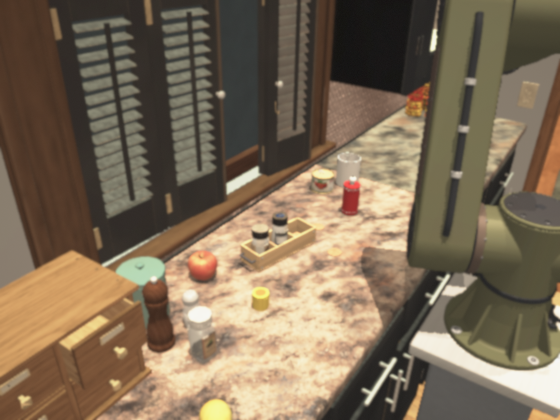

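The top view shows the red bottle at (376,229), the yellow cap at (178,242) and the caddy from (218,188) to (299,228), with the mat cell at (283,215).

Possible mix-ups:
- **Bottle:** the apple (185,173).
- **Cap:** the lemons (20,283) and (60,289), and the tin (403,176).
- **Mat:** the loose small mats (320,218) and (288,257).

I'll check these choices in a close crop.

```bash
cat > h.py <<'E'
import numpy as np, cv2
from scipy.spatial.transform import Rotation as R
from rig import status, optics
def cam(n):
    m=optics.camera_model(n); return m, R.from_euler('xyz',m['attitude'],degrees=True).as_matrix()
def px2w(n,u,v,z):
    m,A=cam(n); K=m['intrinsics']
    x,y=cv2.undistortPoints(np.array([[[u,v]]],float),K,np.array([m['k1'],0,0,0.]))[0,0]
    d=A@np.array([x,-y,-1]); return m['eye']+d*(z-m['eye'][2])/d[2]
def w2px(n,P):
    m,A=cam(n); p=A.T@(np.array(P,float)-m['eye']); p=np.array([p[0],-p[1],-p[2]])
    return cv2.projectPoints(p.reshape(1,3),np.zeros(3),np.zeros(3),m['intrinsics'],np.array([m['k1'],0,0,0.]))[0].ravel()
def crop(n,im,x0,y0,w,h,s,f):
    cv2.imwrite(f,cv2.resize(im[y0:y0+h,x0:x0+w,::-1],None,fx=s,fy=s,interpolation=cv2.INTER_CUBIC))
E
python3 - <<'E'
from h import *
im=cv2.imread('pics/top0.png')[:,:,::-1]
a=im[165:265,160:290]; b=im[165:265,270:400]
s=im=cv2.imread('pics/top0.png')[:,:,::-1]
crop('top',s,160,165,250,100,3.2,'pics/c1.png')
for (n,u,v,z) in [('top',376,229,119),('top',178,242,40),('top',283,215,8),('top',218,188,50),('top',299,228,50)]: print(n,u,v,px2w(n,u,v,z).round(1))
E
```

```text
top 376 229 [ 505.9 -258.   119. ]
top 178 242 [473.3 239.5  40. ]
top 283 215 [551.8 -33.2   8. ]
top 218 188 [615.2 138.3  50. ]
top 299 228 [513.1 -73.6  50. ]
```

View pics/c1.png

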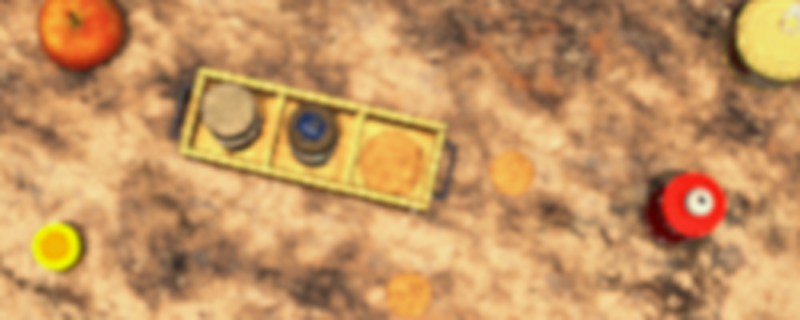

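The crop shows the largest mat in the caddy's right-hand cell at crop (391,162), and the smaller mats lie on the worktop. The bottle shoulder is at (693,205) with the nozzle at (700,200), and the cap is at (57,246). The caddy rim corners are (198,68), (446,122), (430,211) and (181,156). Next I'll convert these to world coordinates and check them against the side view.

```bash
python3 - <<'E'
from h import *
f=lambda x,y,z:px2w('top',(x+.5)/3.2-.5+160,(y+.5)/3.2-.5+165,z)
c=[f(*p,50) for p in[(198,68),(446,122),(430,211),(181,156)]]
for p in c: print(p.round(1))
ctr=np.mean(c,0); d=(c[0]+c[3]-c[1]-c[2])/2; w=(c[0]+c[1]-c[2]-c[3])/2
print('len',np.linalg.norm(d),np.linalg.norm(w)); d/=np.linalg.norm(d)
print('caddy',ctr.round(1),'row dir ang',np.degrees(np.arctan2(d[1],d[0])),'cell',(ctr-67*d).round(1))
print('mat',f(391,162,8).round(1))
print('bottle',f(693,205,95).round(1),f(700,200,119).round(1),'cap',f(57,246,40).round(1))
print('tin',f(785,38,58),'jars',f(230,110,96),f(311,125,105))
im=cv2.imread('pics/side0.png'); C=[(*f(693,205,95)[:2],95),(*f(700,200,119)[:2],119),(*f(57,246,40)[:2],40),(*f(391,162,8)[:2],8)]
for P in C: print(w2px('side',P).round(1))
for P in C:
    u,v=w2px('side',P); cv2.drawMarker(im,(int(u),int(v)),(255,0,0),0,5,1)
crop('side',im[:,:,::-1],220,160,160,160,3.7,'pics/s1.png')
E
```

```text
[620.8 129.2  50. ]
[578.9 -73.3  50. ]
[506.2 -60.8  50. ]
[548.2 141.1  50. ]
len 206.53694839645863 73.68624226652858
caddy [563.5  34.   50. ] row dir ang 78.28541990877098 cell [549.9 -31.6  50. ]
mat [551.  -30.1   8. ]
bottle [ 509.1 -263.8   95. ] [ 510.5 -264.   119. ] cap [474.5 240.9  40. ]
tin [ 651.03237897 -350.16876186   58.        ] jars [579.02647894  98.69918636  96.        ] [566.61800743  34.81443817 105.        ]
[353.4 184.8]
[353.8 177.3]
[262.  292.5]
[297.8 240.1]
```

View pics/s1.png

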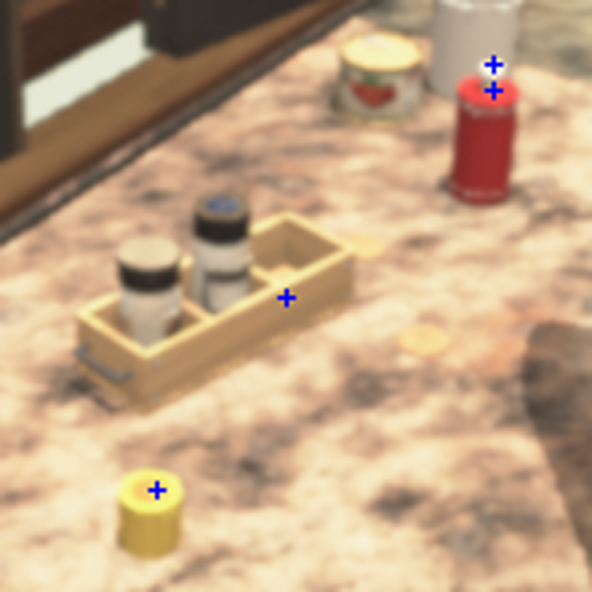

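The projections agree with the side view to about 2 px. Bottle is at about (509.5,-264), cap (474.5,241) and cell (550.5,-31), and a yaw of 78.3° closes the fingers across the row. Now I'll add a delta helper.

```bash
cat >> h.py <<'E'
def go(x,y,z,yaw=None):
    s=status.get_state(); Q=R.from_euler('xyz',s['orientation'],degrees=True).as_matrix()
    d=Q.T@(np.array([x,y,z])-s['ee_pos'])/50
    t=0 if yaw is None else -(yaw-s['orientation'][2])/5
    print('delta',d.round(3),'turn',round(t,2),'| t',round(s['t'],2),'pos',s['ee_pos'].round(1),'ori',s['orientation'].round(1),'gap',round(s['finger_gap'],1),'F',s['force'].round(1),'grip',round(s['grasp_force'],1))
E
python3 -c "
from h import *
go(509.5,-264,200,78.3)"
```

```text
delta [ 6.779 -1.735  0.958] turn -10.38 | t 0.1 pos [ 244.5 -492.5  247.8] ori [-179.9   -0.    26.4] gap 85.5 F [0.2 0.3 0.5] grip 0.0
```

Call:
jog_arm:
  deltas:
    - [[0.8,-0.2,0.1],-1.3,-1]
    - [[1.7,-0.43,0.2],-2.6,-1]
    - [[2.5,-0.65,0.35],-4,-1]
    - [[3.4,-0.87,0.5],-5.2,-1]
    - [[4.2,-1.1,0.6],-6.5,-1]
    - [[5.1,-1.3,0.7],-7.8,-1]
    - [[6,-1.5,0.85],-9.1,-1]
    - [[6.78,-1.73,0.96],-10.38,-1]
  force: 50

```text
t: 0.9
ee_pos: [511.1, -262.7, 199.5]
orientation: [-180.0, -0.0, 78.6]
force: [0.7, -0.3, 0.9]
finger_gap: 85.3
grasp_force: 0.0
```

```bash
python3 -c "
from h import *
go(509.5,-264,74,78.3)
s=optics.camera('side');t=optics.camera('top')
a=cv2.resize(s[110:260,280:420],None,fx=2.8,fy=2.8,interpolation=cv2.INTER_CUBIC);b=cv2.resize(t[160:310,300:440],None,fx=2.8,fy=2.8,interpolation=cv2.INTER_CUBIC)
cv2.imwrite('pics/b1.png',np.hstack([a,b])[:,:,::-1])
for z in (183,): print(w2px('side',(509.5,-264,z)),w2px('top',(509.5,-264,z)))
"
```

```text
delta [-0.032 -0.024  2.511] turn 0.06 | t 0.9 pos [ 511.1 -262.7  199.5] ori [-180.    -0.    78.6] gap 85.3 F [ 0.7 -0.3  0.9] grip 0.0
[356.1785719  157.14430777] [384.47167162 224.70861896]
```

View pics/b1.png

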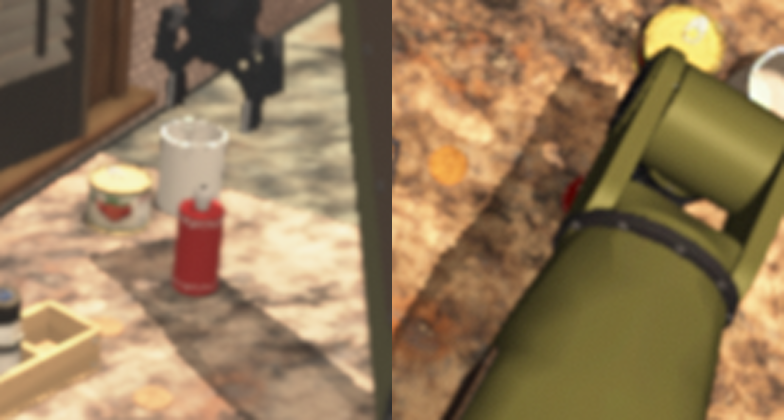

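The side crop shows the open fingers with their midpoint at full-image px (356,150), above the bottle whose nozzle is at (352,180). They are aligned within about 2 mm, so I'll go straight down and grip.

Call:
jog_arm:
  deltas:
    - [[0,0,0.5],0,-1]
    - [[0,0,1.1],0,-1]
    - [[0,0,1.7],0,-1]
    - [[0,0,2.2],0,-1]
    - [[0,0,2.4],0,-1]
    - [[0,0,2.5],0,-1]
    - [[0,0,2.5],0,-1]
    - [[0,0,2.5],0,-0.2]
  force: 50

```text
t: 1.8
ee_pos: [510.2, -264.8, 76.5]
orientation: [179.9, 0.0, 78.3]
force: [-0.1, -0.0, -0.3]
finger_gap: 73.2
grasp_force: 0.0
```

Call:
jog_arm:
  deltas:
    - [[0,0,0],0,0.2]
    - [[0,0,0],0,0.6]
    - [[0,0,0],0,1]
    - [[0,0,0],0,1]
    - [[0,0,0],0,1]
    - [[0,0,0],0,1]
    - [[0,0,0],0,1]
    - [[0,0,0],0,1]

```text
t: 2.6
ee_pos: [510.3, -264.7, 76.4]
orientation: [179.9, 0.0, 78.3]
force: [-0.6, 0.9, 6.6]
finger_gap: 48.7
grasp_force: 50.8
```

Call:
jog_arm:
  deltas:
    - [[0,0,-0.1],0,1]
    - [[0,0,-0.4],0,1]
    - [[0,0,-0.8],0,1]
    - [[0,0,-1.2],0,1]
    - [[0,0,-1.5],0,1]
    - [[0,0,-1.7],0,1]
    - [[0,0,-1.7],0,1]

```text
t: 3.3
ee_pos: [510.1, -264.6, 162.0]
orientation: [179.9, 0.0, 78.3]
force: [0.2, -0.9, -2.5]
finger_gap: 48.9
grasp_force: 52.2
```

```bash
python3 -c "
from h import *
go(550.5,-31,161,78.3)"
```

```text
delta [ 4.74  -0.156  0.016] turn 0.0 | t 3.3 pos [ 510.1 -264.6  162. ] ori [179.9   0.   78.3] gap 48.9 F [ 0.2 -0.9 -2.5] grip 52.2
```

Call:
jog_arm:
  deltas:
    - [[0.3,0,0],0,1]
    - [[1,-0.03,0],0,1]
    - [[1.8,-0.06,0],0,1]
    - [[2.6,-0.09,0],0,1]
    - [[3.4,-0.11,0],0,1]
    - [[4.1,-0.13,0],0,1]
    - [[4.55,-0.15,0],0,1]
    - [[4.74,-0.16,0],0,1]

```text
t: 4.1
ee_pos: [549.6, -28.0, 159.4]
orientation: [-179.9, -0.0, 78.4]
force: [-0.2, -1.1, -3.4]
finger_gap: 48.9
grasp_force: 52.1
```

Call:
jog_arm:
  deltas:
    - [[0,0,0.1],0,1]
    - [[0,0,0.3],0,1]
    - [[0,0,0.5],0,1]
    - [[0,0,0.6],0,1]
    - [[0,0,0.6],0,1]

```text
t: 4.6
ee_pos: [549.4, -31.3, 129.1]
orientation: [-179.9, 0.0, 78.2]
force: [-0.0, 0.4, -3.5]
finger_gap: 48.9
grasp_force: 52.1
```

```bash
python3 -c "
from h import *
go(550.5,-31,84.4,78.3)
s=optics.camera('side');t=optics.camera('top')
a=cv2.resize(s[150:280,230:360],None,fx=3,fy=3,interpolation=cv2.INTER_CUBIC);b=cv2.resize(t[150:280,210:340],None,fx=3,fy=3,interpolation=cv2.INTER_CUBIC)
cv2.imwrite('pics/b2.png',np.hstack([a,b])[:,:,::-1])
"
```

```text
delta [0.01  0.021 0.893] turn -0.01 | t 4.6 pos [549.4 -31.3 129.1] ori [-179.9    0.    78.2] gap 48.9 F [-0.   0.4 -3.5] grip 52.1
```

View pics/b2.png

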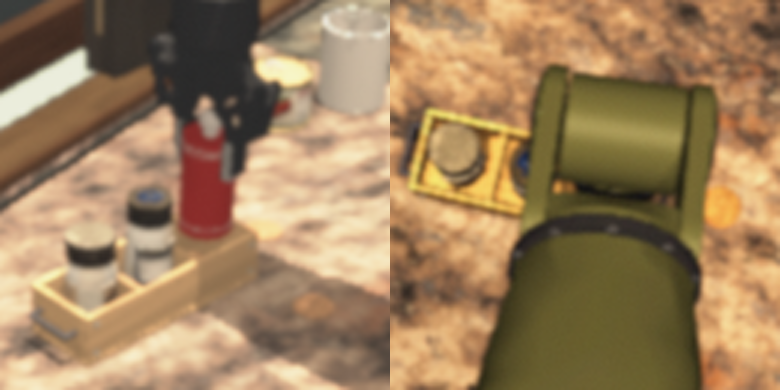

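The side crop shows the bottle held vertical with its base at crop (206,235), over the free cell and just above the rim, with the jars untouched. I'll lower it in stages and watch the force.

Call:
jog_arm:
  deltas:
    - [[0.01,0.02,0.1],0,1]
    - [[0.01,0.02,0.25],0,1]
    - [[0.01,0.02,0.4],0,1]
    - [[0.01,0.02,0.5],0,1]
    - [[0.01,0.02,0.6],0,1]
    - [[0.01,0.02,0.7],0,1]
    - [[0.01,0.02,0.7],0,1]

```text
t: 5.4
ee_pos: [550.8, -30.4, 94.5]
orientation: [-179.9, 0.0, 78.3]
force: [0.2, 0.3, -2.6]
finger_gap: 48.5
grasp_force: 52.1
```

Call:
jog_arm:
  deltas:
    - [[0,0,0.06],0,1]
    - [[0,0,0.12],0,1]
    - [[0,0,0.16],0,1]
    - [[0,0,0.18],0,1]
    - [[0,0,0.18],0,1]

```text
t: 5.9
ee_pos: [551.0, -30.4, 86.2]
orientation: [-180.0, 0.0, 78.3]
force: [-0.2, -0.4, -2.6]
finger_gap: 48.6
grasp_force: 52.1
```

Call:
jog_arm:
  deltas:
    - [[0,0,0.02],0,1]
    - [[0,0,0.03],0,1]
    - [[0,0,0.04],0,1]
    - [[0,0,0.04],0,1]

```text
t: 6.3
ee_pos: [551.1, -30.4, 84.5]
orientation: [180.0, -0.0, 78.3]
force: [-1.2, 0.2, -0.5]
finger_gap: 48.8
grasp_force: 52.0
```

Call:
jog_arm:
  deltas:
    - [[0,0,0.01],0,1]
    - [[0,0,0.02],0,1]
    - [[0,0,0.02],0,1]

```text
t: 6.6
ee_pos: [551.3, -30.4, 84.3]
orientation: [180.0, -0.0, 78.3]
force: [-4.0, 0.6, 11.6]
finger_gap: 49.0
grasp_force: 51.9
```

Call:
jog_arm:
  deltas:
    - [[0,0,0],0,0.1]
    - [[0,0,0],0,-0.2]
    - [[0,0,0],0,-0.6]
    - [[0,0,0],0,-1]
    - [[0,0,0],0,-1]
    - [[0,0,0],0,-1]
    - [[0,0,0],0,-1]

```text
t: 7.3
ee_pos: [551.0, -30.4, 83.2]
orientation: [-180.0, 0.0, 78.3]
force: [-0.0, -1.0, -0.7]
finger_gap: 85.6
grasp_force: 0.0
```

Call:
jog_arm:
  deltas:
    - [[0,0,-0.2],0,-1]
    - [[0,0,-0.6],0,-1]
    - [[0,0,-1.2],0,-1]
    - [[0,0,-1.8],0,-1]
    - [[0,0,-2.3],0,-1]
    - [[0,0,-2.5],0,-1]

```text
t: 7.9
ee_pos: [551.7, -30.5, 211.4]
orientation: [179.8, -0.0, 78.3]
force: [-0.0, 0.5, -0.0]
finger_gap: 85.3
grasp_force: 0.0
```

```bash
python3 -c "
from h import *
go(475.5,241,150,78.3)"
```

```text
delta [ 5.008 -2.598  1.22 ] turn 0.0 | t 7.9 pos [551.7 -30.5 211.4] ori [179.8  -0.   78.3] gap 85.3 F [-0.   0.5 -0. ] grip 0.0
```

Call:
jog_arm:
  deltas:
    - [[0.5,-0.26,0],0,-1]
    - [[1.2,-0.62,0],0,-1]
    - [[1.9,-1,0],0,-1]
    - [[2.6,-1.35,0],0,-1]
    - [[3.3,-1.7,0.1],0,-1]
    - [[4,-2.08,0.5],0,-1]
    - [[4.6,-2.4,0.9],0,-1]
    - [[5,-2.6,1.2],0,-1]

```text
t: 8.7
ee_pos: [473.0, 242.5, 146.8]
orientation: [-179.9, 0.0, 78.4]
force: [0.5, 0.6, 0.5]
finger_gap: 85.2
grasp_force: 0.0
```

Call:
jog_arm:
  deltas:
    - [[0,0,0],0,-1]
    - [[0,0,0],0,-1]

```text
t: 8.9
ee_pos: [474.3, 240.7, 148.1]
orientation: [-180.0, 0.0, 78.3]
force: [0.3, -0.3, 0.6]
finger_gap: 85.5
grasp_force: 0.0
```

```bash
python3 -c "
from h import *
go(475.5,241,23,78.3)
s=optics.camera('side');t=optics.camera('top')
a=cv2.resize(s[180:320,200:340],None,fx=2.8,fy=2.8,interpolation=cv2.INTER_CUBIC);b=cv2.resize(t[170:270,220:320],None,fx=3.92,fy=3.92,interpolation=cv2.INTER_CUBIC)
cv2.imwrite('pics/b3.png',np.hstack([a,b])[:,:,::-1])
"
```

```text
delta [0.013 0.024 2.501] turn 0.01 | t 8.9 pos [474.3 240.7 148.1] ori [-180.     0.    78.3] gap 85.5 F [ 0.3 -0.3  0.6] grip 0.0
```

View pics/b3.png

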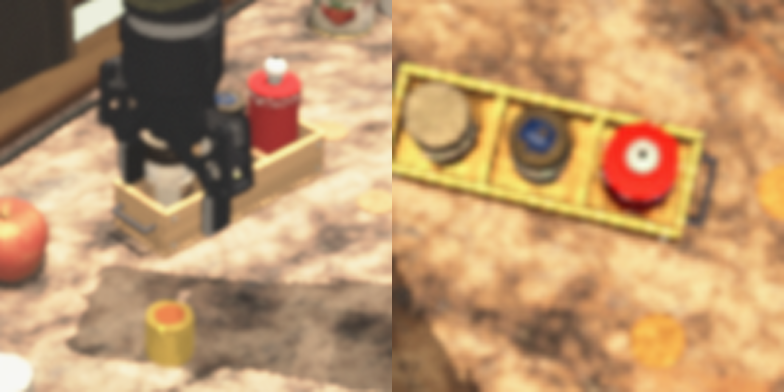

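The bottle stands upright in the free cell, with the shoulder at full-image px (283.5,212) and the nozzle at (284,209.5). The jars are in place, and the cap is below the gripper. Descending on the cap.

Call:
jog_arm:
  deltas:
    - [[0.01,0.01,0.4],0,-1]
    - [[0.01,0.01,1],0,-1]
    - [[0.01,0.01,1.6],0,-1]
    - [[0.01,0.01,2.1],0,-1]
    - [[0.01,0.01,2.4],0,-1]
    - [[0.01,0.01,2.5],0,-1]
    - [[0.01,0.01,2.5],0,-1]
    - [[0.01,0.01,2.5],0,-0.2]

```text
t: 9.8
ee_pos: [475.7, 241.2, 24.4]
orientation: [179.9, -0.1, 78.3]
force: [0.8, 0.6, 0.6]
finger_gap: 73.4
grasp_force: 0.0
```

Call:
jog_arm:
  deltas:
    - [[0,0,0],0,0.2]
    - [[0,0,0],0,0.6]
    - [[0,0,0],0,1]
    - [[0,0,0],0,1]
    - [[0,0,0],0,1]
    - [[0,0,0],0,1]
    - [[0,0,0],0,1]
    - [[0,0,0],0,1]
  force: 60

```text
t: 10.6
ee_pos: [475.4, 241.3, 24.1]
orientation: [179.9, -0.0, 78.3]
force: [0.1, -2.0, 5.5]
finger_gap: 36.1
grasp_force: 59.3
```

```bash
python3 -c "
from h import *
g=lambda x,y,z:px2w('top',(x+.5)/3.92-.5+220,(y+.5)/3.92-.5+170,z).round(1)
print(g(249,165,103),g(251,155,127))
go(475,241,150,78.3)"
```

```text
[547.7 -30.8 103. ] [550.7 -31.3 127. ]
delta [-0.005 -0.005 -2.519] turn 0.0 | t 10.6 pos [475.4 241.3  24.1] ori [179.9  -0.   78.3] gap 36.1 F [ 0.1 -2.   5.5] grip 59.3
```

Call:
jog_arm:
  deltas:
    - [[0,0,-0.1],0,1]
    - [[0,0,-0.5],0,1]
    - [[0,0,-1.1],0,1]
    - [[0,0,-1.8],0,1]
    - [[0,0,-2.4],0,1]
    - [[0,0,-2.8],0,1]
    - [[0,0,-3],0,1]
    - [[0,0,-3],0,1]

```text
t: 11.4
ee_pos: [475.3, 241.3, 174.3]
orientation: [179.9, -0.1, 78.3]
force: [-0.1, 0.4, -1.0]
finger_gap: 35.9
grasp_force: 60.0
```

```bash
python3 -c "
from h import *
go(550.8,-31,173,78.3)"
```

```text
delta [-5.027  2.583  0.025] turn 0.0 | t 11.4 pos [475.3 241.3 174.3] ori [ 1.799e+02 -1.000e-01  7.830e+01] gap 35.9 F [-0.1  0.4 -1. ] grip 60.0
```

Call:
jog_arm:
  deltas:
    - [[-0.4,0.2,0],0,1]
    - [[-1.1,0.56,0],0,1]
    - [[-1.9,0.98,0],0,1]
    - [[-2.7,1.39,0],0,1]
    - [[-3.5,1.8,0],0,1]
    - [[-4.2,2.16,0],0,1]
    - [[-4.7,2.42,0],0,1]
    - [[-5.03,2.58,0],0,1]

```text
t: 12.2
ee_pos: [550.1, -33.4, 171.6]
orientation: [-179.9, 0.0, 78.2]
force: [0.6, 1.2, -0.6]
finger_gap: 36.2
grasp_force: 60.0
```

Call:
jog_arm:
  deltas:
    - [[0,0,0.1],0,1]
    - [[0,0,0.2],0,1]
    - [[0,0,0.3],0,1]
    - [[0,0,0.3],0,1]

```text
t: 12.6
ee_pos: [549.8, -30.4, 157.1]
orientation: [-179.9, 0.0, 78.4]
force: [0.6, 0.1, -0.6]
finger_gap: 35.7
grasp_force: 60.0
```

```bash
python3 -c "
from h import *
go(550.8,-31,127.1,78.3)
s=optics.camera('side')
crop('s',s,250,150,100,100,5,'pics/b4.png')
for z in (103,136): print((w2px('side',(550.8,-31,z))-[250,150])*5)
"
```

```text
delta [-0.008  0.024  0.599] turn 0.01 | t 12.6 pos [549.8 -30.4 157.1] ori [-179.9    0.    78.4] gap 35.7 F [ 0.6  0.1 -0.6] grip 60.0
[246.84050777 298.45831078]
[249.22827003 243.27907497]
```

View pics/b4.png

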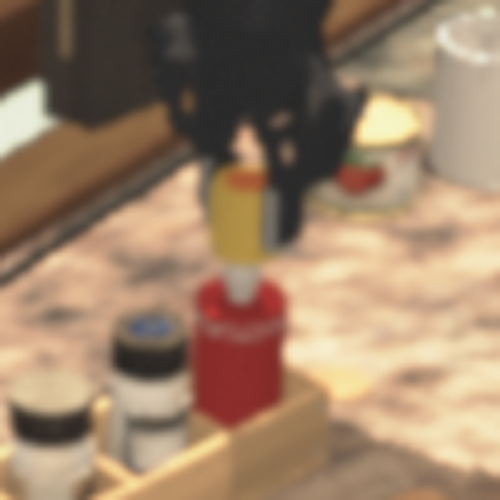

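The side crop shows the cap directly above the nozzle, with the cap axis at about x 242 and the nozzle at about x 241. I'll lower it with a tiny y correction, then press in small steps.

Call:
jog_arm:
  deltas:
    - [[0,0.02,0.06],0,1]
    - [[0,0.02,0.12],0,1]
    - [[0,0.02,0.18],0,1]
    - [[0,0.02,0.22],0,1]
    - [[0,0.02,0.22],0,1]

```text
t: 13.15
ee_pos: [551.3, -31.5, 147.0]
orientation: [-180.0, 0.0, 78.3]
force: [0.4, -0.7, -0.6]
finger_gap: 36.0
grasp_force: 60.1
```

Call:
jog_arm:
  deltas:
    - [[0,0,0.02],0,1]
    - [[0,0,0.04],0,1]
    - [[0,0,0.06],0,1]
    - [[0,0,0.08],0,1]
    - [[0,0,0.08],0,1]

```text
t: 13.65
ee_pos: [551.8, -31.6, 143.9]
orientation: [179.9, -0.0, 78.3]
force: [1.6, -1.7, 3.9]
finger_gap: 35.7
grasp_force: 60.8
```

Contact with the lugs came as expected. Pressing through the click.

Call:
jog_arm:
  deltas:
    - [[0,0,0.03],0,1]
    - [[0,0,0.06],0,1]
    - [[0,0,0.09],0,1]
    - [[0,0,0.12],0,1]
    - [[0,0,0.12],0,1]

```text
t: 14.15
ee_pos: [551.8, -31.6, 137.9]
orientation: [179.9, -0.0, 78.3]
force: [0.7, -1.3, 1.9]
finger_gap: 35.6
grasp_force: 60.4
```

Call:
jog_arm:
  deltas:
    - [[0,0,0.03],0,1]
    - [[0,0,0.06],0,1]
    - [[0,0,0.09],0,1]
    - [[0,0,0.1],0,1]
    - [[0,0,0.1],0,1]

```text
t: 14.65
ee_pos: [550.9, -31.4, 131.6]
orientation: [-179.9, 0.0, 78.3]
force: [-0.5, -0.2, -4.3]
finger_gap: 36.0
grasp_force: 60.1
```

Call:
jog_arm:
  deltas:
    - [[0,0,0.02],0,1]
    - [[0,0,0.05],0,1]
    - [[0,0,0.07],0,1]
    - [[0,0,0.08],0,1]
    - [[0,0,0.08],0,1]

```text
t: 15.15
ee_pos: [551.4, -31.5, 128.4]
orientation: [180.0, -0.0, 78.3]
force: [0.3, -0.4, -2.2]
finger_gap: 35.7
grasp_force: 60.2
```

Call:
jog_arm:
  deltas:
    - [[0,0,0.01],0,1]
    - [[0,0,0.02],0,1]
    - [[0,0,0.02],0,1]

```text
t: 15.45
ee_pos: [551.3, -31.5, 127.3]
orientation: [180.0, -0.0, 78.3]
force: [-0.4, -1.1, -0.9]
finger_gap: 35.7
grasp_force: 60.2
```

Call:
jog_arm:
  deltas:
    - [[0,0,0.01],0,1]
    - [[0,0,0.02],0,1]
    - [[0,0,0.02],0,1]
  force: 90

```text
t: 15.75
ee_pos: [551.5, -31.5, 127.2]
orientation: [180.0, -0.0, 78.3]
force: [-3.3, 0.6, 9.0]
finger_gap: 35.2
grasp_force: 90.5
```

The lip has landed (the TCP has stalled and the force is rising). Now a firm push.

Call:
jog_arm:
  deltas:
    - [[0,0,0.01],0,1]
    - [[0,0,0.02],0,1]
    - [[0,0,0.02],0,1]
    - [[0,0,0.02],0,1]

```text
t: 16.15
ee_pos: [551.8, -31.5, 127.2]
orientation: [179.9, -0.0, 78.3]
force: [-5.9, 0.3, 18.1]
finger_gap: 35.1
grasp_force: 91.6
```

Call:
jog_arm:
  deltas:
    - [[0,0,0.01],0,1]
    - [[0,0,0.01],0,1]
    - [[0,0,0.01],0,1]
    - [[0,0,0.01],0,1]

```text
t: 16.55
ee_pos: [551.9, -31.5, 127.2]
orientation: [179.9, -0.0, 78.3]
force: [-8.8, 1.4, 24.0]
finger_gap: 35.4
grasp_force: 92.2
```

```bash
python3 -c "
from h import *
s=optics.camera('side')
crop('s',s,250,150,100,100,5,'pics/b5.png')
go(550.8,-31,127.1,78.3)
"
```

```text
delta [ 0.005 -0.024  0.001] turn 0.0 | t 16.6 pos [551.9 -31.5 127.2] ori [179.9  -0.   78.3] gap 35.1 F [-7.7  1.7 23.7] grip 92.2
```

View pics/b5.png

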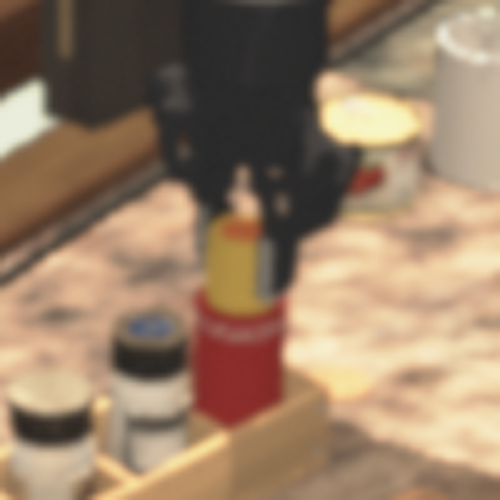

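The cap's lip sits on the bottle's shoulder at crop (232,312), the bottle is upright in its cell, and the push holds at about 24 N. Handing in.

```bash
python3 -c "
from rig import order
print(order.job_done())"
```

```text
the job is handed in; nothing more can be done
None
```

The job is handed in: the bottle stands upright on the cork mat in the caddy's free cell, the cap is pressed past its click onto the shoulder, and the fingers still hold it down with about 24 N (robot clock 16.6 s of the 51 s allowed).

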